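# Clip the sprung cap into the pin caddy

### The arm

A 6-joint arm with a two-finger parallel gripper is mounted at the origin on the work surface. World frame = base frame: x ahead of the robot, y to its left, z up, the work surface at z = 0. Lengths are in m, angles in degrees, forces in N, time in s.
With the tool pointing down it reaches from about 0.275 to 0.975 m from the base axis. Payload 8.4 kg.
Tool frame: the origin (TCP) lies between the finger pads; the fingertips stand 14 mm ahead of it and the grasp point (between the pads) lies 5 mm behind it; z points along the fingers, y is the line along which they close (so a half turn about z gives the same grasp; the last joint's range is limited). The gripper opens to 92 mm and grips with 3 to 60 N. Pads are 20 mm wide; open, the fingers measure 128 mm over their backs; the gripper's body (75 mm by 189 mm) begins 69 mm behind the grasp point.
Start: joints at [69.477, 20.225, 93.587, -0, 66.188, -0.138], TCP at [0.218, 0.586, 0.229] pointing down, gripper open.
Joint ranges: [-150.9, 150.9], [-52.94, 120.26], [3.33, 152.33], [-74.26, 254.26], [0, 154.13], [-172.89, 172.89]. Speed limits (degrees/s): [127.2, 127.2, 159.86, 180, 180, 180].

### API

Orientations are given as a 3x3 rotation matrix whose columns are the frame's x, y, z axes.
In Python, from station import robot, cams, boxes_of, mark_of gives the robot as it stands.
- The arm moves only by the tool jog_arm, never from a script. Its argument "plan" is one flat list of numbers, 4 for each row, row after row: the shift along the tool's x, y, z in mm, then the turn about the tool's z in degrees. A call has 1 to 12 rows; each row shifts and turns the commanded pose from where the row before left it, along the tool's axes as they then stand; what a row does not reach is not made up. A row lasts 1/12 s, in which the tool goes at most 41.7 mm and 7.16 degrees, less where a joint would pass 70% of its speed; a pose out of reach is approached as far as the arm can. A call is refused whole if a number of a shift passes 41.7 or a number of a turn 7.16, either way. A call with a gripper value outside its range is refused whole. "gripper" is the opening, from 0 (shut) to 1 (fully open), set as the call begins (left out, the last holds). The fingers move at their own pace and stop on an object; "force" is the grip in N (left out, the last holds). Time passes only in rows, so rows that do not move let the fingers close. It gives the time, the measured TCP pose, the force, the opening and the grip force at its end, in the units of the state.
- robot.get_obs(): the state, without advancing time (a new reading comes with each control period).
- cams.capture(name): name is "scene" or "top" or "wrist"; returns a dict with "pixels" (400x640x3 uint8, blue, green, red), "vfov" (degrees; the focal length in pixels is half the picture's height over the tangent of half this angle, whatever the lens; pixels are square), "cx", "cy" (the principal point, pixels), "cam_to_world" (4x4, takes a point from camera to world coordinates). Camera axes: x right, y up, looking along -z (the intrinsics and any distortion apply to the point x, -y, -z); pixel columns grow to the right and rows downward; lengths in m; the calibration is good to about 2 mm. A picture is of the moment at which its call begins. There is no depth.
- robot.close_job(): hands the job in; it is judged then, once.
Trained networks look in the newest picture that a camera, given by its name, has taken for a name from the list of things; names that differ only in an ending like _2 or _b are one class to them, and where a whole thing is asked for, a point or a joint stands for the part that bears it (a point fixed in the world has none). Each returns a list of dicts, best first, with "p" (0 to 1); they miss things now and then, are a little off and sometimes report something else, mostly with a low value. They report only what shows in the picture. A call takes as long as a camera call. They do not tell look-alikes from the thing itself.
- boxes_of(camera, label): "rect" ([centre column, centre row, width, height] in pixels, round what is visible of it).
- mark_of(camera, label): "position" ([column, row] in pixels: a listed point, or the origin of a listed thing).
The state is a dict: "t": time; "joint_pos": joint angles; "dq": joint speeds; "joint_efforts": joint torques, N m; "tcp_pos": TCP position; "orientation": TCP orientation; "ft_force": force on the tool from outside, world axes, zero at the start; "torque": the same for the moment, N m; "width": opening from 0.0 (shut) to 1.0 (fully open); "grip_force": force on a finger pad.
Only numpy, scipy, OpenCV 4.12 (cv2) and the standard library are available. Lean on these libraries where they do the work, as an engineer would, in place of code of your own. Each camera call takes 0.05 s, during which the arm holds its last target. There are 200 camera calls.

### The job

Close the pin caddy with its spring-clip cap: pinch the cap's two upright blue tabs together to pick it up, push it gently down into the caddy's mouth against the sprung pin tray until its red flange is fully home on the brass rim, then let the tabs spring apart so that the catches lock under the rim and the cap stays down by itself. Feel for the rim and never press on the caddy with more than about 15 N, and leave the spools, scissors and pincushion where they are.

Things in the scene. Friction and masses are not known exactly. Their poses are not given: they have to be found in the camera images.
- cap: Loose round spring-clip cap, about 80 g, lying flat, right way up. Origin: centre of its underside; z up; the tabs stand on its +y and -y sides. Bottom to top: cream foot of radius 15 mm, flanked by the catches; cream plug of radius 28.2 mm (z 7.2 to 15 mm, lower edge tapered); red flange of radius 37 mm (z 15 to 19 mm); two blue tabs (z 19 to 43 mm). It may be fitted turned to any angle.
- cap_top (a point): On the cap's axis at the top face of the red flange, 19 mm above the cap's underside. With the flange home on the rim, the cap's underside is 15 mm below the rim's top face, so 43 to 67 mm above the caddy's origin; locked and let go, the cap rises 1.8 mm.
- cap_tabs (a point): On the cap's axis at mid height of the tabs, 31 mm above its underside. Each upright blue tab is a plate 16 mm wide (x), 5 mm thick (y), 24 mm high; free, their outer faces are at y = +20 and -20 mm (40 mm over both), fully pinched 27 mm over both. Each tab springs out with about 3.5 N when free and 8 N when fully in: a grip of 20 N or a little more holds both in.
- cap_catches (a point): On the cap's axis at mid height of the catches, 4.7 mm above its underside. Blue catches, 12 mm wide (x), 5 mm high (z 2.2 to 7.2 mm), flat below, stick out along +y and -y to 33.5 mm from the axis; each is one piece with the tab on its side, and a fully pinched tab draws it in to 27 mm. Catches that are out cannot pass the rim.
- tab_left (a joint): How far the tab on the cap's +y side is pushed in toward the axis, m: 0 free (catch out), 0.0065 fully in. Sprung back to 0.
- tab_right (a joint): The same for the tab on the cap's -y side.
- caddy: Fixed round pin caddy: pink pot with cream dots, 97 mm across, brass rim ring on top, sprung pin tray in its mouth. Origin: centre of its underside on the table, z up. Pressing on it with more than 15 N may crack it (18 N counts as broken).
- caddy_mouth (a point): On the caddy's axis, 58 mm above its origin: the lowest the rim's top face can be. Brass rim (86 mm wide, round mouth of 60 mm, lip 6 mm thick) on its brass neck is screwed up or down: its top is 0 to 24 mm above this point, different each time, not measured; pressed, it gives 0.1 mm per N. Below the lip is room for the catches; the lip fits between flange and catches with 1.8 mm to spare.
- tray_top (a point): Centre of the top of the round steel pin tray in the mouth (radius 25 mm), 71 mm above the caddy's origin when free. It yields downward on a spring: 3 N at first, 0.1 N more per mm, up to 32 mm. The cap's foot meets it before the flange meets the rim, and it pushes the cap out again unless both catches are under the lip.
- spool_red: Bystander: loose upright spool of red thread with orange ends, 36 mm across, 55 mm high; origin: centre of its underside.
- spool_blue: Bystander: loose upright spool of blue thread with pale green ends, 30 mm across, 50 mm high; origin: centre of its underside.
- pincushion: Bystander: loose round pink dotted pincushion in a wooden ring, 112 mm across, about 53 mm high; origin: centre of its underside.
- scissors: Bystander: small loose gold scissors lying flat, about 112 mm long, 58 mm wide at the handles, 7 mm high; origin: under the pivot, blades to +x, handles to -x.
Mind the look-alikes: they are no part of the job. Leave any green or turquoise look-alike of the cap alone.

How it is judged (in metres and radians):
On the way, in this order (a step that is already met when the one before it is completed fails the run):
1. the cap is lifted at least 25 mm with both tabs pinched in (each by more than 5 mm) (value of joint each of tab_left, tab_right above 0.005 m and height (world z) of cap above 0.025 m), for 0.2 s.
2. the cap, tabs still pinched in, is pushed down against the tray in the caddy's mouth (underside less than 69 mm above the caddy's origin, within 5 mm of its axis) (value of joint each of tab_left, tab_right above 0.005 m and z of cap in the frame of caddy below 0.069 m and horizontal distance between cap and caddy below 0.005 m), for 0.1 s.
At the end, for the whole second after the job is handed in: The cap sits right way up and level (within 0.1 rad) in the caddy's mouth, within 5 mm of its axis, with its underside 40 to 70 mm above the caddy's origin, both tabs sprung out again (each less than 1.5 mm from free) so that both catches are under the lip; it is let go and at rest (z of cap in the frame of caddy between 0.04 and 0.07 m and horizontal distance between cap and caddy below 0.005 m and angle between cap's own z axis and vertical below 0.1 rad and value of joint each of tab_left, tab_right below 0.0015 m and linear speed of cap below 0.02 m/s and contact force between the fingers and cap below 0.1 N); the robot touches nothing.
It fails at once if the cap is pressed on the caddy with more than 18 N (contact force between cap and caddy above 18 N).
It fails at once if the robot presses on the caddy itself with more than 18 N (contact force between any of the fingers, the arm and caddy above 18 N).
It fails at once if a spool is moved by more than 20 mm or tipped over (distance of any of spool_red, spool_blue from where it was at the start of the episode above 0.02 m or angle between any of spool_red, spool_blue's own z axis and vertical above 0.5 rad).
It fails at once if the pincushion is moved by more than 20 mm or tipped over (distance of pincushion from where it was at the start of the episode above 0.02 m or angle between pincushion's own z axis and vertical above 0.5 rad).
It fails at once if the scissors are moved by more than 20 mm or tipped over (distance of scissors from where it was at the start of the episode above 0.02 m or angle between scissors's own z axis and vertical above 0.5 rad).
It also fails if it takes over 45 s, if anything falls off the work surface, if the arm or the gripper's body presses on something with over 40 N, if the wrist force passes 120 N, or if a joint passes its speed limit or range.

## Working session

There is one attempt and no reset: what is moved stays moved. The work goes in short steps, Python scripts to look and compute and a tool call to move; the robot and the scene stay as the last step left them, time stands still between calls to the robot, and variables do not carry over. Pictures are saved under pics/ and viewed, at most 10 in all, crops included, and the job is handed in when it is done.

Besides the shell and the picture viewer there is one more tool, called after "Call:" as name(argument=value, ...) on one line, values as JSON. jog_arm: Moves the arm, as the interface text tells. Its arguments: {"type":"object","properties":{"plan":{"type":"array"},"gripper":{"type":"number"},"force":{"type":"number"}},"required":["plan"]}

```bash
mkdir -p pics; ls; cat > h.py <<'E'
import numpy as np, cv2
from station import robot, cams, boxes_of, mark_of
def ray(c,uv):
    f=200/np.tan(np.radians(c['vfov'])/2)
    d=np.array([(uv[0]-c['cx'])/f,-(uv[1]-c['cy'])/f,-1.0])
    T=np.array(c['cam_to_world']); return T[:3,3],T[:3,:3]@d
def onz(c,uv,z):
    o,d=ray(c,uv); return o+d*(z-o[2])/d[2]
def proj(c,P):
    f=200/np.tan(np.radians(c['vfov'])/2)
    T=np.array(c['cam_to_world']); q=T[:3,:3].T@(np.array(P)-T[:3,3])
    return np.array([c['cx']-f*q[0]/q[2], c['cy']+f*q[1]/q[2]])
def tri(rs):
    A=np.zeros((3,3));b=np.zeros(3)
    for o,d in rs:
        d=d/np.linalg.norm(d);M=np.eye(3)-np.outer(d,d);A+=M;b+=M@o
    return np.linalg.solve(A,b)
E
python3 - <<'E'
from h import *
P={}
for n in("scene","top"):
    c=cams.capture(n); P[n]=c
    print(n,[(k,np.round(v,3).tolist() if k=='cam_to_world' else v) for k,v in c.items() if k!='pixels'])
    cv2.imwrite(f"pics/{n}0.png",c['pixels'])
    for l in("cap","cap_top","cap_tabs","caddy","caddy_mouth","tray_top","spool_red","spool_blue","pincushion","scissors"):
        print(l,[(round(m['p'],2),np.round(m['position']).tolist()) for m in mark_of(n,l)[:4]])
E
```

```text
pics
scene [('vfov', 42.70846704112155), ('cx', 322.9586066359752), ('cy', 197.7126951513256), ('cam_to_world', [[0.612, -0.611, 0.502, 1.166], [0.791, 0.483, -0.376, -0.447], [-0.013, 0.627, 0.779, 0.96], [0.0, 0.0, 0.0, 1.0]])]
cap [(0.95, [230.0, 194.0]), (0.91, [201.0, 260.0]), (0.76, [259.0, 232.0])]
cap_top [(0.75, [260.0, 231.0]), (0.73, [234.0, 191.0]), (0.61, [198.0, 255.0]), (0.5, [413.0, 208.0])]
cap_tabs [(0.78, [234.0, 190.0]), (0.75, [198.0, 251.0]), (0.71, [252.0, 224.0]), (0.46, [259.0, 232.0])]
caddy [(0.82, [366.0, 158.0])]
caddy_mouth [(0.73, [368.0, 143.0]), (0.56, [371.0, 141.0])]
tray_top [(0.57, [369.0, 140.0])]
spool_red [(0.9, [412.0, 210.0])]
spool_blue [(0.74, [259.0, 236.0]), (0.52, [304.0, 278.0])]
pincushion [(0.78, [372.0, 248.0]), (0.51, [260.0, 235.0])]
scissors [(0.49, [325.0, 199.0])]
top [('vfov', 43.272986619111606), ('cx', 322.9278321721959), ('cy', 200.22358341911743), ('cam_to_world', [[-0.03, 0.99, -0.141, 0.426], [-1.0, -0.03, 0.002, -0.02], [-0.002, 0.141, 0.99, 1.219], [0.0, 0.0, 0.0, 1.0]])]
cap [(0.83, [379.0, 277.0]), (0.67, [382.0, 221.0]), (0.65, [439.0, 229.0]), (0.4, [236.0, 229.0])]
cap_top [(0.95, [386.0, 218.0]), (0.73, [442.0, 230.0]), (0.55, [380.0, 275.0])]
cap_tabs [(0.87, [383.0, 218.0]), (0.73, [381.0, 277.0]), (0.73, [383.0, 220.0]), (0.64, [440.0, 230.0])]
caddy [(0.76, [240.0, 234.0])]
caddy_mouth [(0.96, [237.0, 233.0]), (0.29, [304.0, 152.0])]
tray_top [(0.78, [236.0, 231.0])]
spool_red [(0.8, [247.0, 156.0]), (0.46, [385.0, 218.0]), (0.33, [305.0, 150.0])]
spool_blue [(0.75, [371.0, 163.0])]
pincushion [(0.55, [305.0, 151.0]), (0.45, [235.0, 231.0])]
scissors [(0.64, [305.0, 219.0])]
```

```bash
python3 -c "
import cv2,numpy as np
a=cv2.imread('pics/scene0.png');b=cv2.imread('pics/top0.png')
cv2.imwrite('pics/both.png',cv2.resize(np.vstack([a,b]),(480,600)))"
```

```text
(no output)
```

View pics/top0.png

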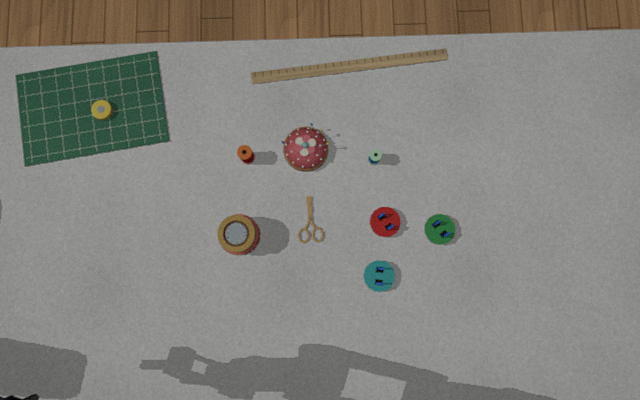

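View pics/scene0.png

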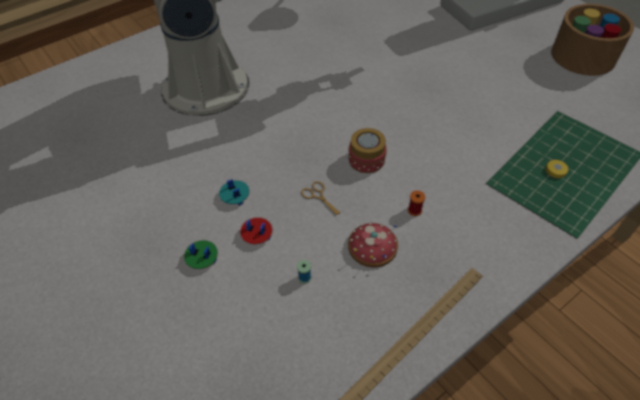

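The top view shows three caps: red (385,221), green (440,229) and turquoise (380,276). In the scene view they are at (257,231), (201,255) and (234,192). The red-flanged one fits the description; the other two are look-alikes. The caddy is at (238,234) in the top view and (367,150) in the scene view.

```bash
cat > seg.py <<'E'
from h import *
def red(im,box):
    x0,y0,x1,y1=box; h=cv2.cvtColor(im[y0:y1,x0:x1],cv2.COLOR_BGR2HSV)
    m=((h[...,0]<8)|(h[...,0]>172))&(h[...,1]>150)&(h[...,2]>60)
    m=cv2.morphologyEx(m.astype(np.uint8),cv2.MORPH_OPEN,np.ones((3,3)))
    k=max(cv2.findContours(m,0,2)[0],key=cv2.contourArea); k=cv2.convexHull(k)
    e=cv2.fitEllipse(k); return np.array(e[0])+[x0,y0],e[1]
E
python3 - <<'E'
from seg import *
C={n:cams.capture(n) for n in("scene","top")}
rs=[]
for n,b in(("scene",(235,212,280,250)),("top",(362,200,410,245))):
    p,ax=red(C[n]['pixels'],b); print(n,p,ax,onz(C[n],p,.018)); rs.append(ray(C[n],p))
print("cap tri",tri(rs))
# caddy via marks
for l in("caddy_mouth","tray_top","caddy","scissors","pincushion","spool_red","spool_blue"):
    r=[];
    for n in C:
        m=mark_of(n,l)[0]['position']; r.append(ray(C[n],m)); print(l,n,np.round(m,1),onz(C[n],m,{"tray_top":.071,"caddy_mouth":.058}.get(l,0)).round(4))
    print(tri(r).round(4))
im=C['top']['pixels']; a=cv2.resize(im[195:250,355:465],None,fx=6,fy=6,interpolation=2)
cv2.imwrite('pics/crop1.png',a)
b=cv2.resize(im[205:265,208:318],None,fx=6,fy=6,interpolation=2)
s=cv2.resize(C['scene']['pixels'][120:180,335:400],None,fx=6,fy=6,interpolation=2)
cv2.imwrite('pics/crop2.png',np.hstack([b[:,:400],s[:,:390]]))
E
```

```text
scene [255.92329216 230.5162468 ] (24.603883743286133, 30.44908332824707) [ 0.54057242 -0.16946717  0.018     ]
top [384.79056549 221.46845627] (28.894344329833984, 29.341814041137695) [ 0.54076466 -0.16943018  0.018     ]
cap tri [ 0.54071854 -0.16946407  0.01817077]
caddy_mouth scene [367.2 142.1] [0.5131 0.182  0.058 ]
caddy_mouth top [235.6 233.9] [0.5184 0.1806 0.058 ]
[0.5175 0.1789 0.0636]
tray_top scene [372.6 142.3] [0.5312 0.1828 0.071 ]
tray_top top [236.2 233.1] [0.5192 0.177  0.071 ]
[0.523  0.1831 0.0629]
caddy scene [366.5 155.3] [ 0.5062  0.1897 -0.    ]
caddy top [239.3 234.7] [0.5209 0.1817 0.    ]
[0.5191 0.1781 0.0184]Traceback (most recent call last):
  File "<stdin>", line 11, in <module>
IndexError: list index out of range
```

```bash
python3 - <<'E'
from seg import *
t=cv2.imread('pics/top0.png'); s=cv2.imread('pics/scene0.png')
R=lambda im,x,y,w,h:cv2.resize(im[y:y+h,x:x+w],None,fx=8,fy=8,interpolation=2)
f=np.zeros((600,800,3),np.uint8)
for i,(im,x,y) in enumerate(((t,362,203),(s,235,212),(t,215,211),(s,343,122))):
    f[(i//2)*300:(i//2)*300+296,(i%2)*400:(i%2)*400+392]=R(im,x,y,49,37) if 0 else cv2.resize(im[y:y+46,x:x+61],(392,296),interpolation=2)
cv2.imwrite('pics/crop3.png',f)
E
```

```text
(no output)
```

View pics/crop3.png

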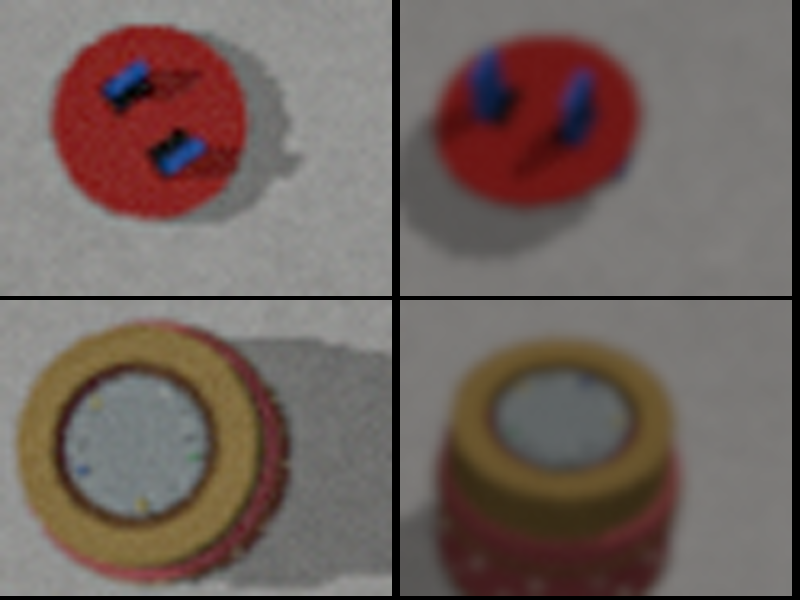

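The crop confirms the red cap: its tabs' top faces are at about (382,215) and (391,227) in the top view. The caddy rim is centred near (236.5,233.6) in the top view and (368,141) in the scene view.

```bash
python3 - <<'E'
from seg import *
C={n:cams.capture(n) for n in("scene","top")}
T=C['top']
a=onz(T,(381.9,215.1),.043);b=onz(T,(390.8,227.1),.043);print("tabs",a,b,(a+b)/2,np.linalg.norm(a-b),np.degrees(np.arctan2(*(a-b)[[1,0]])))
h=cv2.cvtColor(T['pixels'],cv2.COLOR_BGR2HSV)[203:243,362:411]
m=(h[...,0]>95)&(h[...,0]<130)&(h[...,1]>120)
n,l,st,ce=cv2.connectedComponentsWithStats(m.astype(np.uint8));print(st[:,4],ce+[362,203])
r=[];r2=[]
for n,(x0,y0,x1,y1) in(("scene",(340,120,400,180)),("top",(212,208,265,258))):
    h=cv2.cvtColor(cv2.resize(C[n]['pixels'][y0:y1,x0:x1],None,fx=4,fy=4,interpolation=2),cv2.COLOR_BGR2HSV)
    m=((h[...,0]>13)&(h[...,0]<30)&(h[...,1]>90)&(h[...,2]>(85 if n=="scene" else 60))).astype(np.uint8)
    m=cv2.morphologyEx(m,cv2.MORPH_OPEN,np.ones((5,5)))
    cs,hi=cv2.findContours(m,cv2.RETR_CCOMP,2)
    for i in range(len(cs)):
        if cv2.contourArea(cs[i])<400: continue
        e=cv2.fitEllipse(cs[i]); p=(np.array(e[0])+.5)/4-.5+[x0,y0]
        print(n,hi[0][i][3]>=0,p,np.array(e[1])/4); (r if hi[0][i][3]>=0 else r2).append(ray(C[n],p))
        print([onz(C[n],p,z).round(4) for z in(.06,.07,.08)])
for q in(r,r2):
    if len(q)==2: print(tri(q))
o=robot.get_obs();print(o)
E
```

```text
tabs [ 0.55355877 -0.16025093  0.043     ] [ 0.52474225 -0.1797466   0.043     ] [ 0.53915051 -0.16999877  0.043     ] 0.03479185720337343 34.08012023205055
[1915   23   22] [[386.01775457 222.5383812 ]
 [381.04347826 215.34782609]
 [389.63636364 226.63636364]]
scene False [367.85865021 140.16802025] [23.69913483 34.08298874]
[array([0.5104, 0.1863, 0.06  ]), array([0.5177, 0.1792, 0.07  ]), array([0.525 , 0.1722, 0.08  ])]
scene True [367.88032532 139.57529068] [17.43630409 24.23589897]
[array([0.5089, 0.1877, 0.06  ]), array([0.5162, 0.1806, 0.07  ]), array([0.5235, 0.1736, 0.08  ])]
top False [236.38367653 233.40101433] [37.10091019 37.78236389]
[array([0.5194, 0.1784, 0.06  ]), array([0.5186, 0.1767, 0.07  ]), array([0.5178, 0.175 , 0.08  ])]
top True [235.35094643 232.81973457] [24.23800278 25.01214409]
[array([0.5208, 0.1808, 0.06  ]), array([0.52  , 0.1791, 0.07  ]), array([0.5191, 0.1773, 0.08  ])]
[0.51940537 0.17801462 0.07418962]
[0.51884398 0.17705592 0.07199659]
{'t': 1.65, 'joint_pos': array([ 6.94765023e+01,  2.02231385e+01,  9.35901812e+01, -1.34180001e-03,
        6.61868694e+01, -1.37665837e-01]), 'dq': array([-0.00843997, -0.03272196, -0.00444676, -0.11682633, -0.03698916,
       -0.13374098]), 'joint_efforts': array([-1.67773331e-03, -5.93756962e+01, -3.34558082e+01,  6.98453723e-02,
        1.60433695e-02,  4.26047507e-05]), 'tcp_pos': array([0.21771355, 0.5858315 , 0.2285834 ]), 'orientation': array([[-9.37371450e-01,  3.48331401e-01,  1.89083426e-05],
       [ 3.48331401e-01,  9.37371450e-01, -1.06018414e-05],
       [-2.14170947e-05, -3.35149394e-06, -1.00000000e+00]]), 'ft_force': array([ 0.18280428, -0.72296905,  0.43790308]), 'torque': array([ 0.02660355,  0.00239475, -0.0398883 ]), 'grip_force': 0.0, 'width': 1.001597492054398}
```

Call:
jog_arm(plan=[-23.6,-24.8,2,0,-23.6,-24.8,2,0,-23.6,-24.8,2,0,-23.6,-24.8,2,0,-23.6,-24.8,2,0,-23.6,-24.8,2,0,-23.6,-24.8,2,0,-23.6,-24.8,2,0,-23.6,-24.8,2,0,-23.6,-24.8,2,0,-23.6,-24.8,2,0,-23.6,-24.8,2,0], gripper=1)

```text
t: 2.65
tcp_pos: [0.38, 0.2068, 0.2048]
orientation: [[-0.937, 0.348, 0.001], [0.348, 0.937, 0.0], [-0.001, 0.001, -1.0]]
ft_force: [0.9, 0.8, -0.1]
width: 0.999
grip_force: 0.0
```

Call:
jog_arm(plan=[-23.6,-24.8,2,0,-23.6,-24.8,2,0,-23.6,-24.8,2,0,-23.6,-24.8,2,0,-23.6,-24.8,2,0,-23.6,-24.8,2,0,-23.6,-24.8,2,0,-23.6,-24.8,2,0,-23.6,-24.8,2,0,-23.6,-24.8,2,0,-23.6,-24.8,2,0,-23.6,-24.8,2,0])

```text
t: 3.65
tcp_pos: [0.5418, -0.1712, 0.1806]
orientation: [[-0.937, 0.349, 0.0], [0.349, 0.937, -0.0], [-0.0, 0.0, -1.0]]
ft_force: [0.4, -0.2, 0.7]
width: 0.999
grip_force: 0.0
```

Call:
jog_arm(plan=[0,0,0,7,0,0,0,7,0,0,0,7,0,0,0,7,0,0,0,6.5,0,0,0,0,0,0,0,0])

```text
t: 4.23
tcp_pos: [0.5414, -0.1694, 0.1807]
orientation: [[-0.578, 0.816, 0.0], [0.816, 0.578, -0.0], [-0.0, 0.0, -1.0]]
ft_force: [-0.1, 0.8, 0.4]
width: 1.0
grip_force: 0.0
```

```bash
python3 - <<'E'
from seg import *
o=robot.get_obs();print(o['t'],o['tcp_pos'],o['orientation'].round(4),o['ft_force'])
c=cams.capture('wrist');cv2.imwrite('pics/w1.png',c['pixels'])
print(np.round(c['cam_to_world'],3),c['vfov'])
print(proj(c,(.5407,-.1695,.019)))
for l in("cap","cap_top","cap_tabs"):print(l,[(round(m['p'],2),np.round(m['position'],1).tolist()) for m in mark_of('wrist',l)[:4]])
E
```

```text
4.2333 [ 0.54135129 -0.16938503  0.18065583] [[-5.781e-01  8.159e-01  1.000e-04]
 [ 8.159e-01  5.781e-01 -1.000e-04]
 [-1.000e-04  1.000e-04 -1.000e+00]] [-0.06697661  0.75546008  0.4348844 ]
[[ 0.816 -0.555 -0.161  0.496]
 [ 0.578  0.783  0.229 -0.104]
 [-0.001 -0.28   0.96   0.338]
 [ 0.     0.     0.     1.   ]] 69.04636210068881
[317.34658364 193.02788431]
cap [(0.9, [242.3, 260.4]), (0.83, [315.2, 191.3]), (0.74, [426.9, 246.2]), (0.59, [232.5, 111.7])]
cap_top [(0.82, [227.3, 107.4]), (0.73, [318.9, 191.2]), (0.73, [243.2, 269.3])]
cap_tabs [(0.95, [239.2, 271.4]), (0.83, [225.5, 109.7])]
```

View pics/w1.png

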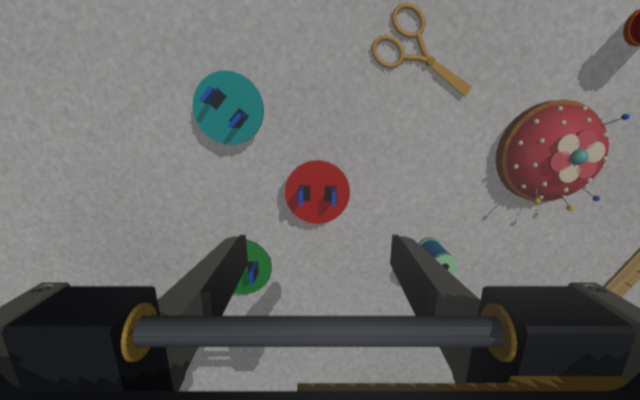

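The wrist view shows the red cap at (318,191), with tabs at (303,195) and (331,195) on the closing line. I'll refine this numerically.

```bash
python3 - <<'E'
from seg import *
im=cv2.imread('pics/w1.png'); c=cams.capture('wrist'); im=c['pixels']
p,ax=red(im,(275,150,360,232));print(p,ax,onz(c,p,.019))
h=cv2.cvtColor(im,cv2.COLOR_BGR2HSV)[165:220,285:350]
m=(h[...,0]>95)&(h[...,0]<130)&(h[...,1]>110)
n,l,st,ce=cv2.connectedComponentsWithStats(m.astype(np.uint8));print(st)
q=[]
for i in range(1,n):
    if st[i,4]>15:
        ys,xs=np.where(l==i); pts=np.c_[xs,ys]+[285,165]; r=cv2.minAreaRect(pts.astype(np.float32)); print(r)
        g=onz(c,ce[i]+[285,165],.033);q.append(g);print(g)
if len(q)==2: d=q[1]-q[0];print(np.degrees(np.arctan2(d[1],d[0])),(q[0]+q[1])/2)
T=cams.capture('top')
print([onz(T,u,.019) for u in((440,229),(380,276),(371,163))], "tool y",35.3)
E
```

```text
[316.84664154 191.73093033] (61.27495574951172, 62.92681121826172) [ 0.53935803 -0.1685357   0.019     ]
[[   0    0   65   55 3426]
 [  14   22    5   18   77]
 [  46   23    5   18   72]]
((301.0, 195.5), (17.0, 4.0), 90.0)
[ 0.52570539 -0.17911694  0.033     ]
((333.0, 196.5), (17.0, 4.0), 90.0)
[ 0.55527615 -0.1600388   0.033     ]
32.82885139244289 [ 0.54049077 -0.16957787  0.033     ]
[array([ 0.51873414, -0.30000283,  0.019     ]), array([ 0.41225359, -0.15199509,  0.019     ]), array([ 0.68416403, -0.14250965,  0.019     ])] tool y 35.3
```

Call:
jog_arm(plan=[0.6,-0.8,20,1.5,0,0,25,0,0,0,25,0,0,0,25,0,0,0,20,0,0,0,15,0,0,0,10,0,0,0,4.5,0,0,0,0,0,0,0,0,0], gripper=0.7)

```text
t: 5.37
tcp_pos: [0.5407, -0.1695, 0.0366]
orientation: [[-0.554, 0.833, 0.001], [0.833, 0.554, -0.0], [-0.0, 0.0, -1.0]]
ft_force: [-0.7, 1.0, 0.6]
width: 0.7
grip_force: 0.0
```

Call:
jog_arm(plan=[0,0,0,0,0,0,0,0,0,0,0,0,0,0,0,0,0,0,0,0,0,0,0,0,0,0,0,0,0,0,0,0,0,0,0,0,0,0,0,0], gripper=0, force=25)

```text
t: 6.2
tcp_pos: [0.5407, -0.1695, 0.0369]
orientation: [[-0.554, 0.833, 0.001], [0.833, 0.554, -0.0], [-0.001, 0.001, -1.0]]
ft_force: [-1.8, 0.9, 9.2]
width: 0.278
grip_force: 25.1
```

Call:
jog_arm(plan=[0,0,-5,0,0,0,-10,0,0,0,-20,0,0,0,-25,0,0,0,-25,0,0,0,-25,0,0,0,-10,0,0,0,0,0,0,0,0,0])

```text
t: 6.95
tcp_pos: [0.5403, -0.1693, 0.1561]
orientation: [[-0.554, 0.833, 0.001], [0.833, 0.554, -0.0], [-0.001, 0.0, -1.0]]
ft_force: [0.7, 0.5, -0.9]
width: 0.278
grip_force: 25.0
```

```bash
python3 - <<'E'
from seg import *
o=robot.get_obs();print(o['t'],o['tcp_pos'],o['orientation'].round(4),o['ft_force'],o['width'],o['grip_force'])
c=cams.capture('wrist');cv2.imwrite('pics/w2.png',c['pixels'])
S=cams.capture('scene')
u=proj(S,o['tcp_pos']-[0,0,.02]).astype(int);print(u)
x,y=u-[30,24]
a=cv2.resize(S['pixels'][y:y+48,x:x+60],(400,320),interpolation=2)
cv2.imwrite('pics/c4.png',np.hstack([a,cv2.resize(c['pixels'][100:356,160:480],(400,320))]))
E
```

```text
6.95 [ 0.54027373 -0.16929657  0.15609487] [[-5.536e-01  8.328e-01  7.000e-04]
 [ 8.328e-01  5.536e-01 -2.000e-04]
 [-6.000e-04  4.000e-04 -1.000e+00]] [ 0.74524511  0.52519941 -0.9323229 ] 0.2780520071589373 24.99226212501526
[249 197]
```

View pics/c4.png

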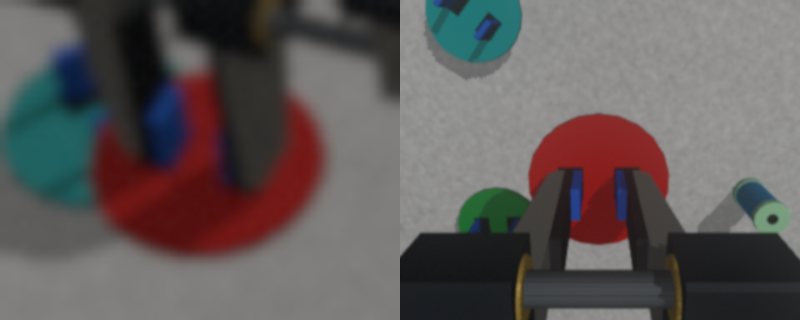

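The cap is held and lifted with both tabs in. I'm moving beside the caddy to measure it, along with the held cap, using the wrist camera.

Call:
jog_arm(plan=[11,9.4,0,0,21,17,0,0,21,17,0,0,21,17,0,0,21,17,0,0,21,17,0,0,21,17,0,0,21,17,0,0,21,17,0,0,21,19,0,0,10,10,0,0,0,0,0,0])

```text
t: 8.05
tcp_pos: [0.569, 0.1044, 0.1546]
orientation: [[-0.556, 0.831, -0.002], [0.831, 0.556, 0.0], [0.001, -0.001, -1.0]]
ft_force: [-0.0, -0.5, -1.3]
width: 0.281
grip_force: 25.0
```

```bash
python3 - <<'E'
from seg import *
c=cams.capture('wrist');o=robot.get_obs();print(o['t'],o['tcp_pos'],o['orientation'].round(4),o['ft_force'])
im=c['pixels'];cv2.imwrite('pics/w3.png',im)
zt=o['tcp_pos'][2]
p,ax=red(im,(240,170,400,320));print(p,ax,onz(c,p,zt-.0369+.019)-o['tcp_pos'], proj(c,o['tcp_pos']-[0,0,.0179]))
print(proj(c,(.5188,.1767,.072)))
E
```

```text
8.1 [0.56873702 0.10290075 0.1547201 ] [[-5.555e-01  8.315e-01 -2.000e-03]
 [ 8.315e-01  5.555e-01 -6.000e-04]
 [ 7.000e-04 -2.000e-03 -1.000e+00]] [-0.59270561 -1.57680349 -0.56586619]
[318.44124603 242.88184357] (102.43267822265625, 110.68842315673828) [-0.00044834  0.00408204 -0.0179    ] [315.55585022 248.00578803]
[315.55146286 108.89445569]
```

View pics/w3.png

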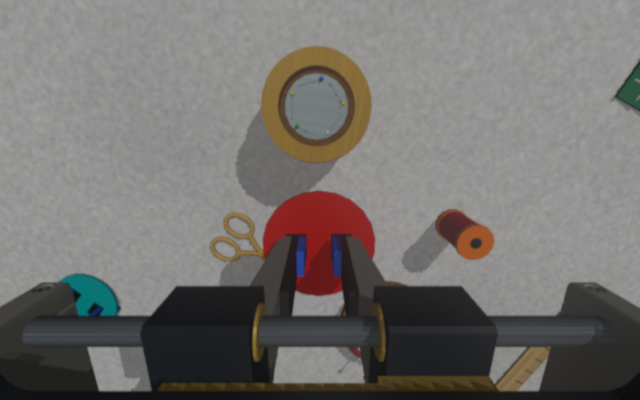

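```bash
cat > rel.py <<'E'
from seg import *
def brass(c,box,s=4):
    x0,y0,x1,y1=box
    h=cv2.cvtColor(cv2.resize(c['pixels'][y0:y1,x0:x1],None,fx=s,fy=s,interpolation=2),cv2.COLOR_BGR2HSV)
    m=((h[...,0]>13)&(h[...,0]<30)&(h[...,1]>100)&(h[...,2]>60)).astype(np.uint8)
    m=cv2.morphologyEx(m,cv2.MORPH_OPEN,np.ones((9,9)))
    cs,hi=cv2.findContours(m,cv2.RETR_CCOMP,2);out={}
    for i in range(len(cs)):
        if cv2.contourArea(cs[i])<5000: continue
        e=cv2.fitEllipse(cs[i]); out['in' if hi[0][i][3]>=0 else 'out']=((np.array(e[0])+.5)/s-.5+[x0,y0],np.array(e[1])/s)
    return out
E
python3 - <<'E'
from rel import *
o=robot.get_obs();c=cams.capture('wrist');im=c['pixels'];cv2.imwrite('pics/w4.png',im)
t=o['tcp_pos'];R=o['orientation'];print(o['t'],t,o['ft_force'])
h=cv2.cvtColor(im,cv2.COLOR_BGR2HSV)[170:320,240:400]
m=(((h[...,0]<8)|(h[...,0]>172))&(h[...,1]>150)&(h[...,2]>60)).astype(np.uint8)
ys,xs=np.where(cv2.morphologyEx(m,cv2.MORPH_OPEN,np.ones((3,3)))>0)
print('red extents',xs.min()+240,xs.max()+240,ys.min()+170,ys.max()+170)
# fit flange circle: project model, least squares on boundary
from scipy.optimize import least_squares
k=max(cv2.findContours(m,0,1)[0],key=cv2.contourArea)
hull=cv2.convexHull(k)[:,0]+[240,170]
def model(q):
    a=np.linspace(0,2*np.pi,361); z=t[2]-.0179
    return np.array([proj(c,(q[0]+.037*np.cos(b),q[1]+.037*np.sin(b),z)) for b in a])
def res(q):
    M=model(q); return [np.sort(np.linalg.norm(M-p,axis=1))[0] for p in hull]
s=least_squares(res,t[:2],loss='soft_l1',f_scale=.5,diff_step=1e-3)
cap=np.r_[s.x,0];print('cap-tcp world',s.x-t[:2],'tool',R.T@np.r_[s.x-t[:2],0],np.mean(np.abs(res(s.x))))
for z in(.068,.072,.076):
  for k,(p,ax) in brass(c,(245,35,390,175)).items():
    w=onz(c,p,z);print(z,k,p.round(1),ax.round(1),w.round(4),'size->',(np.linalg.norm(onz(c,p+[ax[1]/2,0],z)-onz(c,p-[ax[1]/2,0],z))).round(4))
E
```

```text
8.1 [0.56873702 0.10290075 0.1547201 ] [-0.59270561 -1.57680349 -0.56586619]
red extents 264 373 192 294
cap-tcp world [0.0004272  0.00029652] tool [ 9.22024205e-06  5.19942006e-04 -1.04031586e-06] 0.9099796913016701
0.068 out [317.5 102.5] [109.2 116. ] [0.517 0.18  0.068] size-> 0.0921
0.068 in [317.7 102. ] [72.3 76.9] [0.5169 0.1805 0.068 ] size-> 0.061
0.072 out [317.5 102.5] [109.2 116. ] [0.5171 0.1799 0.072 ] size-> 0.0906
0.072 in [317.7 102. ] [72.3 76.9] [0.517  0.1803 0.072 ] size-> 0.06
0.076 out [317.5 102.5] [109.2 116. ] [0.5173 0.1797 0.076 ] size-> 0.089
0.076 in [317.7 102. ] [72.3 76.9] [0.5172 0.1801 0.076 ] size-> 0.059
```

```bash
python3 - <<'E'
from rel import *
from scipy.optimize import fsolve
o=robot.get_obs();c=cams.capture('wrist')
t=o['tcp_pos'];R=o['orientation'];a=np.linspace(0,2*np.pi,361)
def ext(q,r,z):
    M=np.array([proj(c,(q[0]+r*np.cos(b),q[1]+r*np.sin(b),z)) for b in a]);return M.min(0),M.max(0)
lo,hi=ext(t[:2],.037,t[2]-.0179);print(t,lo,hi)
tgt=np.array([318.75,243.2])
q=fsolve(lambda q:(sum(ext(q,.037,t[2]-.0179))/2-tgt)*1e-3,t[:2],xtol=1e-6)
d=R.T@np.r_[q-t[:2],0];print('cap-tcp tool',d)
b=brass(c,(245,35,390,175))
for k,(p,ax) in b.items():
    w=np.r_[onz(c,p,.073)[:2],0]; print(k,p,w, 'minus cap offset',w-R@d)
T=cams.capture('top');print(brass(T,(212,208,265,258)))
E
```

```text
[0.56860056 0.10187481 0.15488936] [260.76836454 191.48559594] [373.78241943 295.62578374]
cap-tcp tool [ 2.52192749e-04  9.64155518e-04 -1.96192425e-06]
out [318.36882782 101.3871994 ] [0.51720892 0.1799424  0.        ] minus cap offset [5.16546594e-01 1.79197734e-01 2.60160224e-20]
in [318.69572449 100.5320282 ] [0.51707276 0.18060472 0.        ] minus cap offset [5.16410435e-01 1.79860049e-01 2.60160224e-20]
{'out': (array([235.93312263, 231.81037903]), array([31.29346657, 36.05438614]))}
```

Call:
jog_arm(plan=[10,0,0,0,12,0,0,0,0,0,0,0,0,0,0,0,0,0,0,0,0,0,0,0])

```text
t: 8.75
tcp_pos: [0.5573, 0.1203, 0.1562]
orientation: [[-0.554, 0.833, 0.0], [0.833, 0.554, -0.0], [-0.0, 0.0, -1.0]]
ft_force: [-0.8, -0.6, -1.3]
width: 0.28
grip_force: 25.0
```

```bash
cat > fit.py <<'E'
from rel import *
from scipy.optimize import least_squares
def hullof(mask,off):
    k=max(cv2.findContours(mask.astype(np.uint8),0,1)[0],key=cv2.contourArea); return k[:,0]+off
def circ(c,q,r,z):
    a=np.linspace(0,2*np.pi,181); f=200/np.tan(np.radians(c['vfov'])/2);T=np.array(c['cam_to_world'])
    P=np.c_[q[0]+r*np.cos(a),q[1]+r*np.sin(a),np.full(181,z)]; Q=(P-T[:3,3])@T[:3,:3]
    return np.c_[c['cx']-f*Q[:,0]/Q[:,2],c['cy']+f*Q[:,1]/Q[:,2]].astype(np.float32)
def fitc(c,pts,r,z,q0):
    def res(d): 
        M=circ(c,q0+d/1000,r,z); return [cv2.pointPolygonTest(M,(float(p[0]),float(p[1])),True) for p in pts]
    s=least_squares(res,[0.,0.],loss='soft_l1',f_scale=.7,diff_step=.05,x_scale=1.); return q0+s.x/1000,np.median(np.abs(s.fun)),np.median(s.fun)
E
python3 - <<'E'
from fit import *
o=robot.get_obs();c=cams.capture('wrist');im=c['pixels'];cv2.imwrite('pics/w5.png',im)
t=o['tcp_pos'];R=o['orientation'];print(o['t'],t,R.round(3).tolist())
h=cv2.cvtColor(im,cv2.COLOR_BGR2HSV)
red_=((h[...,0]<8)|(h[...,0]>172))&(h[...,1]>150)&(h[...,2]>60)
off=[240,170];k=hullof(red_[170:320,240:400],off); k=k[(k[:,1]<238)]
q,e,_=fitc(c,k,.037,t[2]-.0179,t[:2]);d=R.T@np.r_[q-t[:2],0];print('cap-tcp tool mm',d*1e3,e)
b=brass(c,(245,60,390,192));print(b)
p=b['in'][0]
for z in(.068,.072,.076,.08):
    print(z,onz(c,p,z)[:2],(onz(c,p,z)[:2]-(R@d)[:2]).round(4),np.linalg.norm(onz(c,p+[b['in'][1][1]/2,0],z)-onz(c,p-[b['in'][1][1]/2,0],z)).round(4))
E
```

```text
8.75 [0.55725429 0.12033692 0.1562478 ] [[-0.554, 0.833, 0.0], [0.833, 0.554, -0.0], [-0.0, 0.0, -1.0]]
cap-tcp tool mm [0. 0. 0.] 1.3449037399363815
{'out': (array([317.10585785, 129.63931274]), array([105.77726746, 109.63304138])), 'in': (array([317.5710907 , 132.88053131]), array([70.44705963, 72.13908386]))}
0.068 [0.51889738 0.17813   ] [0.5189 0.1781] 0.0592
0.072 [0.51881779 0.1782775 ] [0.5188 0.1783] 0.0583
0.076 [0.51873821 0.17842501] [0.5187 0.1784] 0.0573
0.08 [0.51865862 0.17857252] [0.5187 0.1786] 0.0563
```

View pics/w5.png

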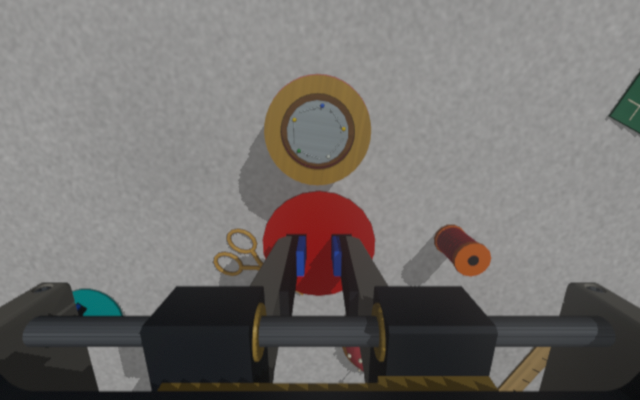

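Call:
jog_arm(plan=[9,-0.4,0,0,15,0,0,0,20,0,0,0,15,0,0,0,8,0,0,0,2.2,0,0,0,0,0,10,0,0,0,12,0,0,0,8,0,0,0,4,0,0,0,0,0,0,0,0,0])

```text
t: 9.8
tcp_pos: [0.5184, 0.1774, 0.1215]
orientation: [[-0.553, 0.833, -0.001], [0.833, 0.553, -0.0], [0.0, -0.001, -1.0]]
ft_force: [-0.1, -0.1, -0.2]
width: 0.28
grip_force: 25.0
```

Call:
jog_arm(plan=[0,0,0,0,0,0,0,0,0,0,0,0])

```text
t: 10.05
tcp_pos: [0.5188, 0.1778, 0.1225]
orientation: [[-0.554, 0.833, 0.001], [0.833, 0.554, 0.0], [-0.0, 0.001, -1.0]]
ft_force: [1.6, 0.5, -0.6]
width: 0.278
grip_force: 25.0
```

```bash
python3 - <<'E'
from fit import *
o=robot.get_obs();t=o['tcp_pos'];print(o['t'],t,o['ft_force'])
c=cams.capture('wrist');S=cams.capture('scene');Tt=cams.capture('top')
x,y=np.round(proj(S,t-[0,0,.03])).astype(int)-[40,30]
a=cv2.resize(S['pixels'][y:y+60,x:x+80],(400,300),interpolation=2)
x,y=np.round(proj(Tt,t-[0,0,.03])).astype(int)-[40,30]
b=cv2.resize(Tt['pixels'][y:y+60,x:x+80],(400,300),interpolation=2)
w=cv2.resize(c['pixels'][150:300,200:440],(480,300),interpolation=2)
f=np.zeros((600,800,3),np.uint8);f[:300,:400]=a;f[:300,400:]=b;f[300:,:480]=w;cv2.imwrite('pics/f6.png',f)
E
```

```text
10.05 [0.51881106 0.17784302 0.12247545] [ 1.58668075  0.53193957 -0.64757629]
```

View pics/f6.png

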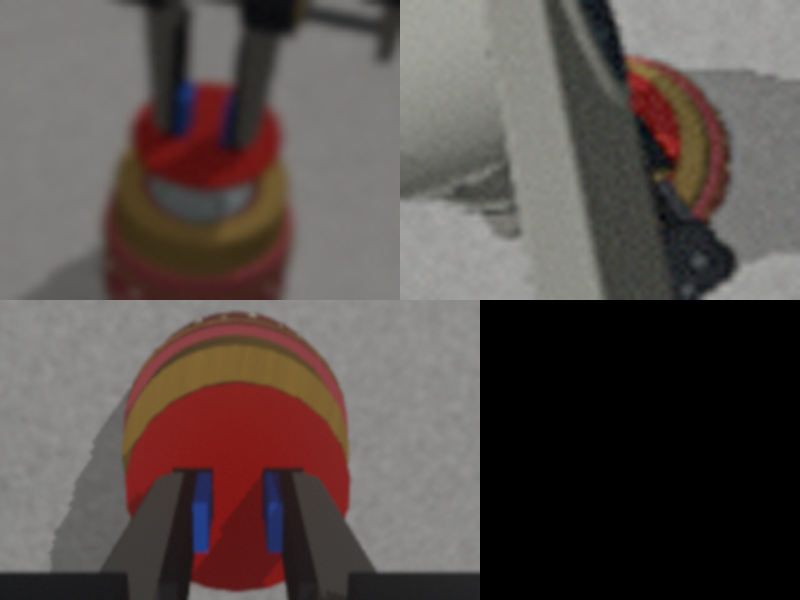

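Centred to within about 1 mm and clear of the rim. I'm nudging it slightly and descending in small steps, watching the force.

Call:
jog_arm(plan=[0,-0.5,1,0,0,0,2,0,0,0,3,0,0,0,3,0,0,0,2,0,0,0,0,0,0,0,0,0])

```text
t: 10.78
tcp_pos: [0.5179, 0.1775, 0.1108]
orientation: [[-0.554, 0.833, -0.001], [0.833, 0.554, -0.0], [0.0, -0.001, -1.0]]
ft_force: [0.3, 0.2, -0.6]
width: 0.281
grip_force: 25.0
```

Call:
jog_arm(plan=[0,0,1,0,0,0,1,0,0,0,1,0,0,0,1,0,0,0,1,0,0,0,0,0,0,0,0,0])

```text
t: 11.37
tcp_pos: [0.5181, 0.1776, 0.1062]
orientation: [[-0.554, 0.833, 0.0], [0.833, 0.554, 0.0], [-0.0, 0.0, -1.0]]
ft_force: [0.2, -0.4, 1.8]
width: 0.28
grip_force: 25.0
```

Call:
jog_arm(plan=[0,0,1,0,0,0,1,0,0,0,1,0,0,0,0,0,0,0,0,0])

```text
t: 11.78
tcp_pos: [0.5181, 0.1776, 0.103]
orientation: [[-0.554, 0.833, 0.0], [0.833, 0.554, 0.0], [0.0, 0.0, -1.0]]
ft_force: [-0.1, 0.3, 2.6]
width: 0.279
grip_force: 25.0
```

Call:
jog_arm(plan=[0,0,0.7,0,0,0,0.7,0,0,0,0.6,0,0,0,0,0,0,0,0,0])

```text
t: 12.2
tcp_pos: [0.5181, 0.1776, 0.1011]
orientation: [[-0.554, 0.833, 0.0], [0.833, 0.554, 0.0], [-0.0, 0.0, -1.0]]
ft_force: [-0.3, 0.2, 2.1]
width: 0.278
grip_force: 25.0
```

Call:
jog_arm(plan=[0,0,0.7,0,0,0,0.7,0,0,0,0.6,0,0,0,0,0,0,0,0,0])

```text
t: 12.62
tcp_pos: [0.5181, 0.1776, 0.0991]
orientation: [[-0.554, 0.833, 0.0], [0.833, 0.554, 0.0], [-0.0, 0.0, -1.0]]
ft_force: [-0.2, -0.2, 3.3]
width: 0.283
grip_force: 25.0
```

Call:
jog_arm(plan=[0,0,0.5,0,0,0,0.5,0,0,0,0.5,0,0,0,0,0,0,0,0,0])

```text
t: 13.03
tcp_pos: [0.5181, 0.1776, 0.0976]
orientation: [[-0.554, 0.833, 0.0], [0.833, 0.554, 0.0], [-0.0, 0.0, -1.0]]
ft_force: [-0.5, 1.3, 3.0]
width: 0.281
grip_force: 25.0
```

Call:
jog_arm(plan=[0,0,0.5,0,0,0,0.5,0,0,0,0.5,0,0,0,0,0,0,0,0,0])

```text
t: 13.45
tcp_pos: [0.5181, 0.1776, 0.096]
orientation: [[-0.554, 0.833, 0.0], [0.833, 0.554, 0.0], [-0.0, 0.0, -1.0]]
ft_force: [1.1, 0.2, 2.2]
width: 0.278
grip_force: 25.0
```

Call:
jog_arm(plan=[0,0,0.5,0,0,0,0.5,0,0,0,0,0,0,0,0,0])

```text
t: 13.78
tcp_pos: [0.5181, 0.1776, 0.0951]
orientation: [[-0.554, 0.833, 0.0], [0.833, 0.554, 0.0], [-0.0, 0.0, -1.0]]
ft_force: [-0.6, 0.5, 3.4]
width: 0.28
grip_force: 25.0
```

Call:
jog_arm(plan=[0,0,0.4,0,0,0,0.4,0,0,0,0,0,0,0,0,0])

```text
t: 14.12
tcp_pos: [0.5181, 0.1776, 0.0943]
orientation: [[-0.554, 0.833, 0.0], [0.833, 0.554, 0.0], [-0.0, 0.0, -1.0]]
ft_force: [-0.2, 0.7, 3.3]
width: 0.279
grip_force: 25.0
```

Call:
jog_arm(plan=[0,0,0.5,0,0,0,0.5,0,0,0,0,0,0,0,0,0])

```text
t: 14.45
tcp_pos: [0.5182, 0.1776, 0.0937]
orientation: [[-0.554, 0.833, 0.0], [0.833, 0.554, 0.0], [-0.0, 0.0, -1.0]]
ft_force: [-1.3, -0.2, 7.8]
width: 0.282
grip_force: 25.0
```

Call:
jog_arm(plan=[0,0,0.4,0,0,0,0.4,0,0,0,0,0,0,0,0,0])

```text
t: 14.78
tcp_pos: [0.5182, 0.1776, 0.0932]
orientation: [[-0.554, 0.833, 0.0], [0.833, 0.554, 0.0], [-0.0, 0.0, -1.0]]
ft_force: [-1.5, -1.0, 12.2]
width: 0.283
grip_force: 25.1
```

Call:
jog_arm(plan=[0,0,0.3,0,0,0,0.3,0,0,0,0,0,0,0,0,0])

```text
t: 15.12
tcp_pos: [0.5182, 0.1776, 0.0929]
orientation: [[-0.554, 0.833, 0.0], [0.833, 0.554, 0.0], [-0.0, 0.0, -1.0]]
ft_force: [-3.9, -0.9, 15.4]
width: 0.283
grip_force: 25.1
```

The flange is firmly home: the contact ramp puts the rim top at about 72 mm, which matches the images. I'm easing off slightly and then opening.

Call:
jog_arm(plan=[0,0,-0.3,0,0,0,0,0])

```text
t: 15.28
tcp_pos: [0.5182, 0.1776, 0.0931]
orientation: [[-0.554, 0.833, 0.0], [0.833, 0.554, 0.0], [-0.0, 0.0, -1.0]]
ft_force: [-2.7, -0.3, 13.4]
width: 0.28
grip_force: 25.1
```

Call:
jog_arm(plan=[0,0,0,0,0,0,0,0,0,0,0,0,0,0,0,0,0,0,0,0,0,0,0,0,0,0,0,0,0,0,0,0], gripper=0.65)

```text
t: 15.95
tcp_pos: [0.5178, 0.1775, 0.092]
orientation: [[-0.554, 0.833, -0.0], [0.833, 0.554, -0.0], [0.0, -0.0, -1.0]]
ft_force: [-1.2, -1.0, 2.4]
width: 0.65
grip_force: 1.6
```

Call:
jog_arm(plan=[0,0,-5,0,0,0,-15,0,0,0,-25,0,0,0,-30,0,0,0,-30,0,0,0,-15,0,-40,0,0,0,-40,0,0,0,-10,0,0,0,0,0,0,0,0,0,0,0])

```text
t: 16.87
tcp_pos: [0.5674, 0.1024, 0.2118]
orientation: [[-0.552, 0.834, -0.001], [0.834, 0.552, 0.0], [0.001, -0.001, -1.0]]
ft_force: [-0.0, -0.1, 0.1]
width: 0.646
grip_force: 0.0
```

```bash
python3 - <<'E'
from fit import *
o=robot.get_obs();print(o['t'],o['tcp_pos'],o['ft_force'],o['width'])
c=cams.capture('wrist');S=cams.capture('scene');Tt=cams.capture('top')
P=np.array((.5185,.1777,.07));f=np.zeros((600,800,3),np.uint8)
for i,(C,w,h) in enumerate(((S,80,60),(Tt,80,60),(c,240,180))):
    x,y=np.clip(np.round(proj(C,P)).astype(int)-[w//2,h//2],0,[640-w,400-h])
    f[(i//2)*300:(i//2)*300+300,(i%2)*400:(i%2)*400+400]=cv2.resize(C['pixels'][y:y+h,x:x+w],(400,300),interpolation=2)
cv2.imwrite('pics/f7.png',f)
x,y=np.round(proj(S,P)).astype(int)
try:
    p,ax=red(S['pixels'],(x-25,y-25,x+25,y+5)); print('scene',p,ax,[onz(S,p,z).round(4) for z in(.076,.078,.09)])
except Exception as e: print(e)
E
```

```text
16.8667 [0.56741131 0.1023631  0.21178633] [-0.00201544 -0.07331361  0.07497588] 0.6464512808199885
scene [367.87893867 138.42767334] (19.519685745239258, 29.43650245666504) [array([0.5176, 0.179 , 0.076 ]), array([0.519 , 0.1775, 0.078 ]), array([0.5278, 0.169 , 0.09  ])]
```

View pics/f7.png

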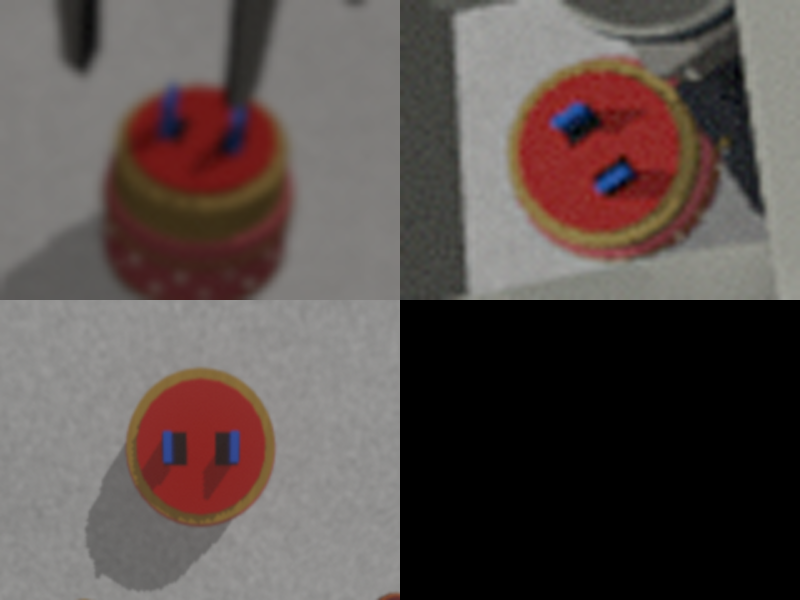

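All three views show the cap seated on the brass rim, concentric and level at z≈0.077, with both tabs sprung out and the fingers clear.

Call:
jog_arm(plan=[0,0,0,0,0,0,0,0,0,0,0,0,0,0,0,0])

```text
t: 17.35
tcp_pos: [0.5677, 0.103, 0.2122]
orientation: [[-0.554, 0.832, -0.0], [0.832, 0.554, 0.0], [0.0, -0.0, -1.0]]
ft_force: [-0.3, -0.0, 0.2]
width: 0.651
grip_force: 0.0
```

```bash
python3 -c "
from station import robot
print(robot.close_job())"
```

```text
the job is handed in; nothing more can be done
None
```

The red cap is seated flat on the caddy's rim with both tabs sprung out, and it stayed down after I let go; I handed the job in at about 17 s, but the hand-in returned no verdict. Peak wrist force was about 16 N (including roughly 4–5 N from the tray), slightly over the 15 N guide and under the 18 N limit.

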